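# Pop the fuse hatch of the edge burnisher

## Robot

A 6-joint arm with a two-finger parallel gripper is mounted at the origin on the work surface. World frame = base frame: x ahead of the robot, y to its left, z up, the work surface at z = 0. Lengths are in m, angles in rad, forces in N, time in s.
With the tool pointing down it reaches from about 0.275 to 1 m from the base axis. Payload 8.4 kg.
Tool frame: the origin (TCP) lies on the centre line of the jaws, within the pads' length; the fingertips stand 17 mm ahead of it and the grasp point (between the pads) lies 2 mm behind it (bot.tcp_to_tips is the z of the fingertips in the tool frame, in m); z points along the fingers, y is the line along which they close (so a half turn about z gives the same grasp; the last joint's range is limited). The gripper opens to 85 mm and grips with 20 to 120 N. Pads are 22 mm wide; open, the fingers measure 114 mm over their backs; the gripper's body (76 mm by 85 mm) begins 54 mm behind the grasp point. The pads swing forward as they close: fully open they stand 13 mm farther back than shut.
Start: joints at [-1.184, 0.353, 1.633, -0, 1.155, -0.002], TCP at [0.237, -0.578, 0.248] pointing down, gripper open.
Joint ranges: [-2.63, 2.63], [-0.92, 2.1], [0.06, 2.66], [-1.3, 4.44], [0, 2.69], [-3.02, 3.02]. Speed limits (rad/s): [2.22, 2.22, 2.79, 3.14, 3.14, 3.14].

## Interface

Orientations are given as a unit quaternion [x, y, z, w].
In Python, from workcell import bot, hand, kinematics, get_obs, vision, hand_in gives the robot as it stands. The module is installed in compiled form; this text tells all that it offers. Calls block until the motion is done:
- bot.reach(position, orientation): joint-space move of the TCP to a pose.
- bot.servo_line(position, ori=None, velocity=0.15): straight line of the TCP; ori=None keeps the orientation; velocity is the mean speed in m/s.
- bot.goto_joints(angles): joint-space move.
- hand.move_gripper(opening, strength=None): finger opening in m; strength is the grip in N (None keeps the last); returns when the fingers have stopped.
- bot.dwell(seconds).
- kinematics.solve_ik(position, orientation): joint angles nearest the present ones, or None.
- get_obs(): the state.
- vision.read_camera(name): name is "side" or "top" or "wrist"; returns a dict with "frame" (420x560x3 uint8, red, green, blue), "intrinsics" (3x3 intrinsics, pixels), "view" (4x4, takes a point from world to camera coordinates). Camera axes: x right, y down, z forward; pixel columns grow to the right and rows downward; lengths in m; the calibration is good to about 2 mm. A picture is of the moment at which its call begins. There is no depth.
A pose or a line that the arm cannot do raises bot.IKError and nothing moves.
- hand_in(): hands the job in; it is judged then, once.
The state is a dict: "time_s": time; "joint_pos": joint angles; "joint_vel": joint speeds; "joint_efforts": joint torques, N m; "position": TCP position; "orientation": TCP orientation; "wrist_force": force on the tool from outside, world axes, zero at the start; "ft_torque": the same for the moment, N m; "gripper_width": finger opening in m; "grip_force": force on a finger pad.
Only numpy, scipy, OpenCV 4.12 (cv2) and the standard library are available. Lean on these libraries where they do the work, as an engineer would, in place of code of your own. Each camera call takes 0.05 s, during which the arm holds its last target. There are 200 camera calls.

## Task

On the edge burnisher, pop open the narrow fuse hatch: with a fingertip press its thumb mark down once until it goes no further, then draw back so that the hatch springs up, and see that it stays fully open. Leave the wide dust hatch shut, do not push the fuse hatch back down, and neither pick up nor disturb any of the things lying about; finish clear of everything.

Things in the scene. Friction and masses are not known exactly. Their poses are not given: they have to be found in the camera images.
- burnisher: green box, fixed, 200 (x) by 260 mm (y), flat deck 110 mm up. Origin: centre of underside; +x to its back, +y to its wooden wheel, which reaches y +175 mm. A motor lies along y at the back of the deck, x +36 to +90 mm, up to 49 mm above the deck. Two black hatches in the deck's front half: narrow fuse hatch at y +70 mm, wide dust hatch at y -60 mm. It may stand left or right, turned.
- fuse_hatch (a joint): angle, rad, of the narrow fuse hatch: 0 shut, negative pressed in (stop -0.135), positive open (stop 1.05). Push-push: 2 to 4 N at the thumb mark takes it in; the latch lets go 5 to 7 mm down at the mark, so press to the stop. As the finger backs off, the spring lifts it in about 1 s to the outer stop, free edge 60 mm above the deck, and holds it. Pressing it down again shuts it.
- fuse_hatch_press (a point): the grey thumb mark, 19 mm across, on top of the narrow fuse hatch, a black plate 46 mm wide and 64 mm long, hinged at its rear edge, top 9 mm proud of the deck. The mark is on the centre line, 12 mm from the free front edge, 54 mm from the hinge, 119 mm above the bench when shut. Axes: x to the hinge, y along it, z out of the top face.
- fuse_hatch_hinge (a point): middle of the fuse hatch's hinge line, 113 mm above the bench
- dust_hatch (a joint): angle of the wide dust hatch, rad: 0 shut, signs and latch as for the fuse hatch; a black plate 90 mm wide, 64 mm long. To be left shut.
- dust_hatch_press (a point): the thumb mark of the dust hatch, placed as on the fuse hatch; 119 mm above the bench when shut.
- slab: stone pounding slab lying fast on the bench on the other side from the burnisher, 200 x 240 x 35 mm. Origin: centre of its underside.
- tin: aluminium tin of wax, 32 mm across and 24 mm tall, standing on the burnisher's deck between the two hatches. Origin: centre of its underside.
- hammer: cobbler's hammer, about 200 mm long, lying on the stone slab. Origin: on its underside.
- jar: glass jar with a steel lid, 56 mm across, 75 mm tall, on the stone slab. Origin: centre of its underside.
- spool: empty wooden thread spool, 42 mm across, 55 mm tall, on the bench near the robot. Origin: centre of its underside.
- dye_bottle: white bottle, 52 mm across, 130 mm tall, at the far side of the bench. Origin: centre of its underside.
- cup: white mug, 80 mm across, 90 mm tall, at the far side of the bench. Origin: centre of its underside.
- wax_block: block of beeswax, 60 x 40 x 25 mm, at the far side of the bench. Origin: centre of its underside.

How it is judged:
By the outcome, as a careful person would: the job done as asked, in the order asked, and still so for the second after the job is handed in, with the robot touching nothing.
It also fails if it takes over 37 s, if anything falls off the work surface, if the arm or the gripper's body presses on something with over 40 N, if the wrist force passes 120 N, or if a joint passes its speed limit or range.

## Working session

There is one attempt and no reset: what is moved stays moved. The work goes in short steps, each a Python script; the robot and the scene stay as the last script left them, time stands still between calls to the robot, and variables do not carry over. Pictures are saved under pics/ and viewed, at most 10 in all, crops included, and the job is handed in when it is done.

```bash
mkdir -p pics
cat > h.py <<'E'
import numpy as np,cv2
from workcell import bot,hand,kinematics,get_obs,vision,hand_in
def snap(n,f):
    c=vision.read_camera(n); cv2.imwrite(f'pics/{f}.png',c['frame'][:,:,::-1]); np.savez(f'pics/{f}.npz',K=c['intrinsics'],V=c['view']); return c
def ray(f,uv,z):
    d=np.load(f'pics/{f}.npz');R=d['V'][:3,:3];o=-R.T@d['V'][:3,3]
    r=R.T@np.linalg.inv(d['K'])@np.array([*uv,1.]); return o+r*(z-o[2])/r[2]
def proj(f,p):
    d=np.load(f'pics/{f}.npz');q=d['K']@(d['V']@np.array([*p,1.]))[:3]; return q[:2]/q[2]
E
python3 - <<'E'
from h import *
for n in("side","top"):
    c=snap(n,n+'0'); V=c['view']; print(n,-V[:3,:3].T@V[:3,3],c['intrinsics'][0,0])
o=get_obs();print(o['time_s'],o['orientation'],o['wrist_force'])
E
```

```text
side [ 0.48637926 -0.79646341  0.76875844] 468.5035583722751
top [0.44091137 0.01149123 1.46854997] 523.1595069903419
0.1 [ 9.81164554e-01  1.93172791e-01 -1.09691800e-04 -6.15262185e-04] [-0.1225251   0.07635136 -0.1477027 ]
```

View pics/top0.png

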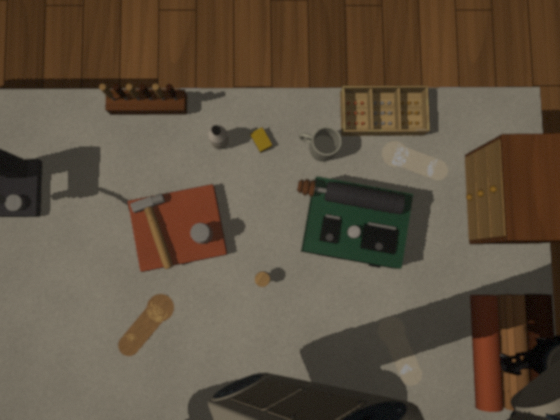

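View pics/side0.png

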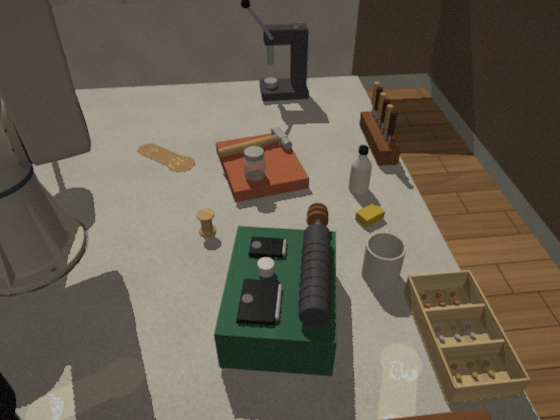

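The burnisher is on the right. In the top view the fuse hatch is near (331,229), the dust hatch near (380,237) and the tin at (354,232). I'll enlarge both views to locate the marks.

Run:
```python
import cv2,numpy as np
a=cv2.imread('pics/top0.png')[170:275,295:420];b=cv2.imread('pics/side0.png')[215:345,220:345]
f=lambda i:cv2.resize(np.clip(i*1.8,0,255).astype('uint8'),(0,0),fx=3.2*1,fy=3.2,interpolation=cv2.INTER_CUBIC)
a,b=f(a),f(b);h=max(a.shape[0],b.shape[0])
p=lambda i:cv2.copyMakeBorder(i,0,h-i.shape[0],0,0,0)
cv2.imwrite('pics/z0.png',np.hstack([p(a),p(b)]))
```

```text
(no output)
```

View pics/z0.png

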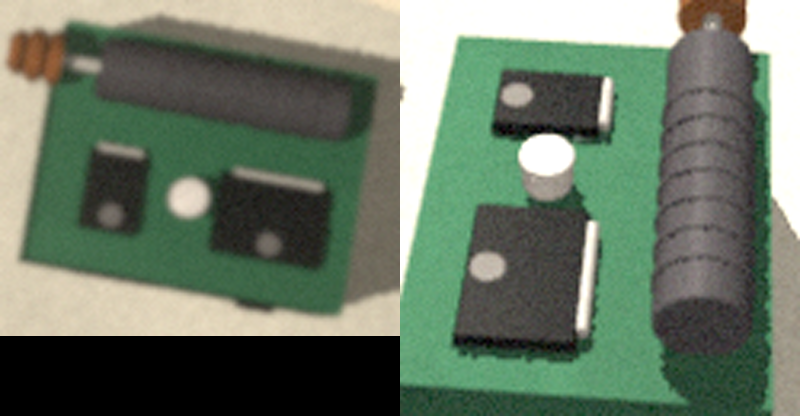

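The crop shows both marks clearly. The fuse mark is at top (329.3,237.1), side (256.1,244.6). The dust mark is at top (378.7,246.1), side (247.1,298). Next I'll project them at z=0.119 and check the results against each other.

Run:
```python
from h import *
F=ray('top0',(329.1,236.9),.119);F2=ray('side0',(255.9,244.4),.119)
D=ray('top0',(378.5,245.9),.119);D2=ray('side0',(246.9,297.8),.119)
T=ray('top0',(295+189/3.2,170+198/3.2),.134)
print(F,F2,D,D2,T,np.linalg.norm(F-D),np.linalg.norm(F2-D2))
for a,b in((F,D),(F2,D2)): print(np.degrees(np.arctan2(*(a-b)[1::-1]))-90)
```

```text
[ 0.5084975  -0.15583517  0.119     ] [ 0.50781488 -0.15597496  0.119     ] [ 0.48378478 -0.28348998  0.119     ] [ 0.48338583 -0.28317313  0.119     ] [ 0.51991307 -0.21841617  0.134     ] 0.13002488557818634 0.12952278630969863
-10.956374311985627
-10.871565852096964
```

```bash
cat > go.py <<'E'
from h import *
from scipy.spatial.transform import Rotation as Ro
M=np.array([.5081,-.1559,.119]); yaw=np.radians(-10.9); t=.135
bx=np.array([np.cos(yaw),np.sin(yaw),0]); by=np.array([-bx[1],bx[0],0]); up=np.array([0,0,1.])
z=np.sin(t)*bx-np.cos(t)*up
best=None
tip=bot.tcp_to_tips; hover=M+.12*up-tip*z
for s in(1,-1):
    y=s*by; q=Ro.from_matrix(np.c_[np.cross(y,z),y,z]).as_quat()
    j=kinematics.solve_ik(hover,q)
    if j is not None:
        c=np.abs(np.array(j)-get_obs()['joint_pos']).max(); print(s,np.round(j,2),c)
        if best is None or c<best[0]: best=(c,q)
q=best[1]
hand.move_gripper(0.0,20)
bot.reach(hover,q)
bot.servo_line(M+.012*up-tip*z,velocity=.12); bot.dwell(.2)
f0=get_obs()['wrist_force'][2]
print('t',get_obs()['time_s'],'tip',get_obs()['position']+tip*z,f0,get_obs()['gripper_width'])
for h in np.arange(.011,-.0145,-.001):
    bot.servo_line(M+h*up-tip*z,velocity=.02)
    bot.dwell(.05); o=get_obs(); f=o['wrist_force'][2]-f0; print(round(h,4),round((o['position']+tip*z)[2],4),round(f,2))
    if f>15: break
snap('side','press')
b=o['position']
bot.servo_line(b+.10*up-.07*bx,velocity=.15)
bot.dwell(.8); snap('side','open'); snap('top','opent')
print(get_obs()['time_s'],get_obs()['wrist_force'])
a,c=[cv2.imread(f'pics/{n}.png')[195:345,190:350] for n in('press','open')]
f=lambda i:cv2.resize(np.clip(i*1.8,0,255).astype('uint8'),(0,0),fx=2.4,fy=2.4)
cv2.imwrite('pics/z1.png',np.hstack([f(a),f(c)]))
E
python3 go.py
```

```text
1 [-0.31  0.13  1.92  0.02  0.96 -1.7 ] 1.6994059528975995
-1 [-0.31  0.13  1.92  0.02  0.96  1.44] 1.4421867006921938
t 3.9333 tip [ 0.50852444 -0.15601454  0.13170011] 0.4332999796109879 -0.00027779969986989784
0.011 0.1301 -0.61
0.01 0.1289 0.05
0.009 0.1279 -0.44
0.008 0.127 -0.45
0.007 0.126 -1.73
0.006 0.125 -1.24
0.005 0.124 -1.05
0.004 0.123 -0.5
0.003 0.122 -1.02
0.002 0.121 0.1
0.001 0.1201 0.67
-0.0 0.119 0.87
-0.001 0.118 1.05
-0.002 0.117 2.32
-0.003 0.1159 1.89
-0.004 0.1149 1.45
-0.005 0.114 1.71
-0.006 0.113 1.86
-0.007 0.112 1.0
-0.008 0.1116 10.5
-0.009 0.1114 21.9
12.1583 [ 1.19817563  0.01088104 -1.02980482]
```

View pics/z1.png

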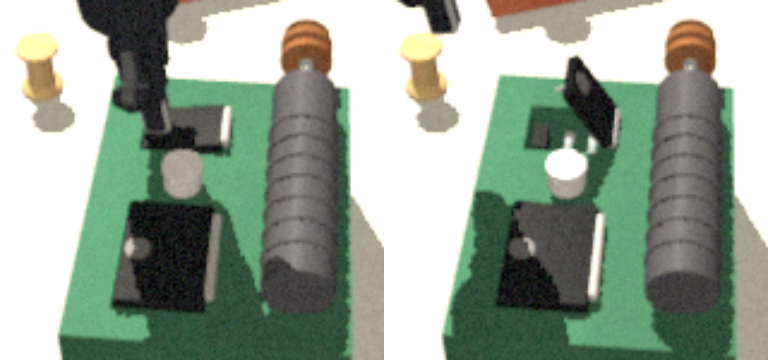

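The hatch stopped firmly at tip z 0.1115 and has sprung up. The left panel shows the press and the right panel shows the hatch open, with its free edge at crop (573,60). The dust hatch is still shut and the tin is where it was. I'll back off further and check the opening angle.

Run:
```python
from h import *
p=get_obs()['position']; bot.servo_line(p+np.array([-.03,0,.12]),velocity=.15); bot.dwell(1.0)
snap('side','fin'); print(get_obs()['time_s'],get_obs()['wrist_force'])
yaw=np.radians(-10.9);bx=np.array([np.cos(yaw),np.sin(yaw),0]);by=np.array([-bx[1],bx[0],0])
H=np.array([.5081,-.1559,.113])+.054*bx
im=cv2.imread('pics/fin.png'); s=4; x0,y0=215,205
z=cv2.resize(np.clip(im[y0:y0+110,x0:x0+150]*1.8,0,255).astype('uint8'),(0,0),fx=s,fy=s)
# predicted outlines of the top face: shut-stop 1.05 (red) and 0.85 (yellow)
for a,col in((1.05,(0,0,255)),(.85,(0,255,255))):
    u=-np.cos(a)*bx+np.array([0,0,np.sin(a)]);n=np.sin(a)*bx+np.array([0,0,np.cos(a)])
    for e in(-.023,.023):
        q=(proj('fin',H+.066*u+.006*n+e*by)+.5-[x0,y0])*s
        cv2.circle(z,tuple(int(v) for v in q),4,col,1)
cv2.imwrite('pics/z2.png',z)
```

```text
14.1833 [0.69828975 0.77753559 0.15193061]
```

View pics/z2.png

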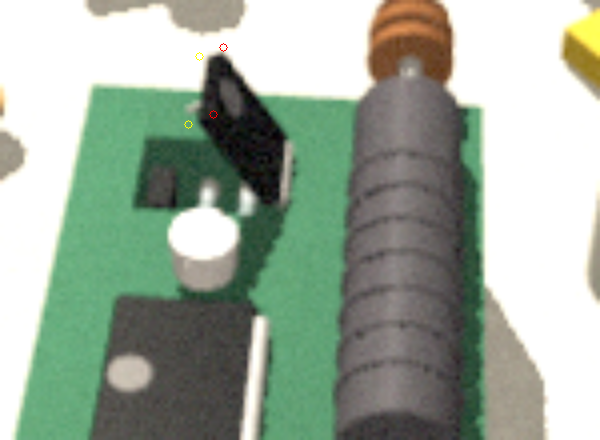

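The free-edge corners, at about (220,55) and (208,118), match the prediction for 1.05 rad. So the hatch is fully open, the dust hatch is shut, the tin hasn't moved and the arm is clear.

```bash
python3 -c "
from h import *
print(hand_in())"
```

```text
the job is handed in; nothing more can be done
None
```

The fuse hatch was pressed once to its stop and sprang fully open, where it stayed; the dust hatch is still shut, the tin is undisturbed, the arm is clear, and the job was handed in at about 14 s.

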